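# Twist-lock the lid onto the pantry canister

### The job

Close the open steel canister with its loose twist lid: set the lid in the mouth, feel for the notches that let its two lugs drop in, push it down against the sprung plate inside and turn it clockwise (seen from above) to the stop, then let go so that it stays locked down, level, by itself. Leave the other things on the boards where they are.

Things in the scene. Friction and masses are not known exactly. Their poses are not given: they have to be found in the camera images.
- lid: Loose round stainless lid, 160 g (varies by a third), standing on its plug on the boards, z up. Origin: centre of the plug's underside. Plug with conical nose: radius 19 mm at z 0 widening to 27 mm at z 11, then straight. Flange: radius 44, z 31 to 35. Same after a half turn about z.
- lid_lugs (a point): On the lid's axis 17.5 mm above its origin, level with its two lugs, which stick out of the plug on +x and -x: 10 mm wide in y, out to radius 36, from z 15 to 20 of the lid.
- lid_bar (a point): On the lid's axis 55 mm above its origin, in the dark wooden grip bar on the flange: 56 mm long in x (in line with the lugs), 14 mm thick in y, from z 35 to 65 of the lid. Grip it across y.
- holder: Pine block 120 x 120 x 22 mm with four corner cheeks 47 mm high, screwed to the boards. Origin: centre of its underside. The open stainless canister (outer radius 46) is fixed in it on its z axis.
- mouth (a point): Centre of the canister's mouth, 142 mm above the holder's origin, level with the collar's top. Collar 7 mm thick, hole radius 29, with two opposite notches out to radius 39, 36 degrees wide each (lugs have about 8 degrees play each way). The notch line is turned by an unreported angle, up to 0.40 rad either way, from this point's x axis (the holder's): feel or see it.
- lock_height (a point): On the mouth's axis, 118 mm above the holder's origin: the lid's origin is here when locked. It is 9 mm higher with the lugs on the collar, 5 higher when dropped into the notches on the sprung plate; from 3 mm lower the lugs pass under the collar; 7 lower the flange stops. Under the collar the lid turns only clockwise from above (-z): see plate.
- plate (a joint): Push-in of the sprung plate in the mouth, m: 0 at rest (19 mm below collar top), most 0.014; pushes back 4.2 N plus 0.6 N per mm; 0.005 when locked. Under the collar, 32 to 62 degrees clockwise of the notch centres, its underside is recessed 3 mm; a stop ends the turn about 53 degrees past the notch centres (lugs fit the recess at 42 to 53). Let go there, the spring lifts the lid into the recess: locked.
- butter_dish: Bystander: brown ceramic butter dish 120 x 66 x 58 mm, between the lid's and the holder's places. Origin under its centre.
- cup_a: Bystander: blue plastic cup, radius 37, 80 mm high. Origin under its centre.
- cup_b: Bystander: a second blue plastic cup, radius 37, 80 mm high. Origin under its centre.
- lunch_box: Bystander: aluminium lunch box with a latch, 120 x 180 x 61 mm. Origin under its centre.
- clip_canister: Bystander: closed stainless canister with a clip-on lid, radius 52, 148 mm high. Origin under its centre.
- jam_jar: Bystander: glass jar with a steel cap, radius 34, 100 mm high. Origin under its centre.
- cutting_board: Bystander, fixed: wooden cutting board 280 mm long, 20 mm thick, stood upright along x in a dark wooden stand (300 x 70 mm), top 218 mm high. Origin under its centre.
Not all that is in view belongs to the job. Leave any green or orange look-alike of the lid alone.

How it is judged:
By the outcome, as a careful person would: the job done as asked, in the order asked, and still so for the second after the job is handed in, with the robot touching nothing.
It also fails if it takes over 69 s, if anything falls off the work surface, if the arm or the gripper's body presses on something with over 40 N, if the wrist force passes 120 N, or if a joint passes its speed limit or range.

### The arm

A 6-joint arm with a two-finger parallel gripper is mounted at the origin on the work surface. World frame = base frame: x ahead of the robot, y to its left, z up, the work surface at z = 0. Lengths are in m, angles in degrees, forces in N, time in s.
With the tool pointing down it reaches from about 0.2 to 0.875 m from the base axis. Payload 3.4 kg.
Tool frame: the origin (TCP) lies between the finger pads; the fingertips stand 22 mm ahead of it and the grasp point (between the pads) lies 3 mm ahead of it; z points along the fingers, y is the line along which they close (so a half turn about z gives the same grasp; the last joint's range is limited). The gripper opens to 94 mm and grips with 3 to 60 N. Pads are 16 mm wide; open, the fingers measure 119 mm over their backs; the gripper's body (75 mm by 177 mm) begins 78 mm behind the grasp point.
Start: joints at [67.38, 15.808, 86.224, -0, 77.962, -6.933], TCP at [0.155, 0.554, 0.227] pointing down, gripper open.
Joint ranges: [-165.64, 165.64], [-43.16, 119.46], [12.63, 154.43], [-67.54, 247.53], [6.08, 155.33], [-154.97, 154.97]. Speed limits (degrees/s): [147.25, 147.25, 180, 180, 180, 180].

### API

Orientations are given as a 3x3 rotation matrix whose columns are the frame's x, y, z axes.
In Python, from rig import robot gives the robot as it stands.
- The arm moves only by the tool step_arm, never from a script. Its argument "targets" is a list of rows, each a list of 7 numbers: the turn, a rotation vector about the world's x, y, z in rad, then the shift along the world's x, y, z in mm, then the closure, from 0 (fully open) to 1 (shut). In form: [[ax, ay, az, tx, ty, tz, fingers], ...]. A call has 1 to 8 rows; each row is the pose to reach, as a shift and turn from the pose commanded when the call began; what a row does not reach only later rows make up. A row lasts 1/10 s, in which the tool goes at most 50 mm and 8.59 degrees, less where a joint would pass 70% of its speed; a pose out of reach is approached as far as the arm can. A call with a gripper value outside its range is refused whole. The fingers move at their own pace and stop on an object; "force" is the grip in N (left out, the last holds). Time passes only in rows, so rows that repeat a pose let the fingers close. It gives the time, the measured TCP pose, the force, the opening and the grip force at its end, in the units of the state.
- robot.get_state(): the state, without advancing time (a new reading comes with each control period).
- robot.camera(name): name is "scene" or "top" or "wrist"; returns a dict with "pixels" (384x512x3 uint8, red, green, blue), "fx", "fy", "cx", "cy" (pixels), "k1" (the pictures are not rectified: a ray, as slopes to the right and down, at radius r is drawn at 1 + k1 r^2 times it, then the intrinsics apply), "rvec" (rotation vector, rad) and "tvec" (3), from world to camera coordinates, as OpenCV has them; the wrist camera has in their place "hand_eye" (4x4, takes a point from camera to tool coordinates, whose origin is the TCP and whose axes are the flange's). Camera axes: x right, y down, z forward; pixel columns grow to the right and rows downward; lengths in m; the calibration is good to about 2 mm. A picture is of the moment at which its call begins: read the wrist's pose just before it. There is no depth.
- robot.job_done(): hands the job in; it is judged then, once.
The state is a dict: "t": time; "qpos": joint angles; "joint_velocities": joint speeds; "tau": joint torques, N m; "ee_pos": TCP position; "orientation": TCP orientation; "wrist_force": force on the tool from outside, world axes, zero at the start; "ft_torque": the same for the moment, N m; "grip_width": opening from 0.0 (shut) to 1.0 (fully open); "grip_force": force on a finger pad.
Only numpy, scipy, OpenCV 4.12 (cv2) and the standard library are available. Lean on these libraries where they do the work, as an engineer would, in place of code of your own. Each camera call takes 0.05 s, during which the arm holds its last target. There are 200 camera calls.

## Working session

There is one attempt and no reset: what is moved stays moved. The work goes in short steps, Python scripts to look and compute and a tool call to move; the robot and the scene stay as the last step left them, time stands still between calls to the robot, and variables do not carry over. Pictures are saved under pics/ and viewed, at most 10 in all, crops included, and the job is handed in when it is done.

Besides the shell and the picture viewer there is one more tool, called after "Emit:" as name(argument=value, ...) on one line, values as JSON. step_arm: Moves the arm, as the interface text tells. Its arguments: {"type":"object","properties":{"targets":{"type":"array","items":{"type":"array","items":{"type":"number"}}},"force":{"type":"number"}},"required":["targets"]}

```bash
mkdir -p pics
cat > h.py <<'E'
import numpy as np, cv2
from rig import robot
def snap(name,fn):
    s=robot.get_state(); c=robot.camera(name)
    cv2.imwrite('pics/'+fn+'.png',c['pixels'][:,:,::-1])
    d={k:np.array(v) for k,v in c.items() if k!='pixels'}
    if name=='wrist':
        T=np.eye(4);T[:3,:3]=np.array(s['orientation']);T[:3,3]=s['ee_pos']
        M=T@d['hand_eye']; d['R']=M[:3,:3]; d['o']=M[:3,3]
    else:
        R=cv2.Rodrigues(d['rvec'])[0]; d['R']=R.T; d['o']=-R.T@d['tvec']
    np.savez('pics/'+fn+'.npz',**d); return s
def pt(fn,u,v,z):
    d=np.load('pics/'+fn+'.npz')
    a=np.array([(u-d['cx'])/d['fx'],(v-d['cy'])/d['fy']]); p=a.copy()
    for _ in range(20): p=a/(1+d['k1']*(p@p))
    r=d['R']@np.array([p[0],p[1],1]); return d['o']+r*(z-d['o'][2])/r[2]
def px(fn,P):
    d=np.load('pics/'+fn+'.npz'); q=d['R'].T@(np.array(P)-d['o']); p=q[:2]/q[2]; p=p*(1+d['k1']*(p@p))
    return p*[d['fx'],d['fy']]+[d['cx'],d['cy']]
E
python3 - <<'E'
from h import *
snap('scene','s1');s=snap('top','t1')
print(s)
a=cv2.imread('pics/t1.png');cv2.imwrite('pics/t1b.png',cv2.resize(a,(800,600),interpolation=cv2.INTER_CUBIC))
E
```

```text
{'t': 0.05, 'qpos': array([ 6.73796231e+01,  1.58458369e+01,  8.62924031e+01, -3.16338594e-03,
        7.79609638e+01, -6.93259357e+00]), 'joint_velocities': array([-0.05636015, -0.03804395,  0.00563989, -0.01536307, -0.04282822,
        0.02994816]), 'tau': array([ 1.53560897e-03, -4.05829597e+01, -2.38050699e+01,  7.03410571e-02,
        2.93433107e-02, -4.78122399e-05]), 'ee_pos': array([0.15530289, 0.55310199, 0.22664206]), 'orientation': array([[-9.62752501e-01,  2.70383510e-01, -6.16107061e-04],
       [ 2.70384167e-01,  9.62751152e-01, -1.61900935e-03],
       [ 1.55404353e-04, -1.72529089e-03, -9.99998500e-01]]), 'wrist_force': array([-0.07437047, -0.22583555,  0.03641045]), 'ft_torque': array([-0.00995305,  0.05321189,  0.00224844]), 'grip_force': 0.0, 'grip_width': 0.9991101860556773}
```

View pics/t1b.png

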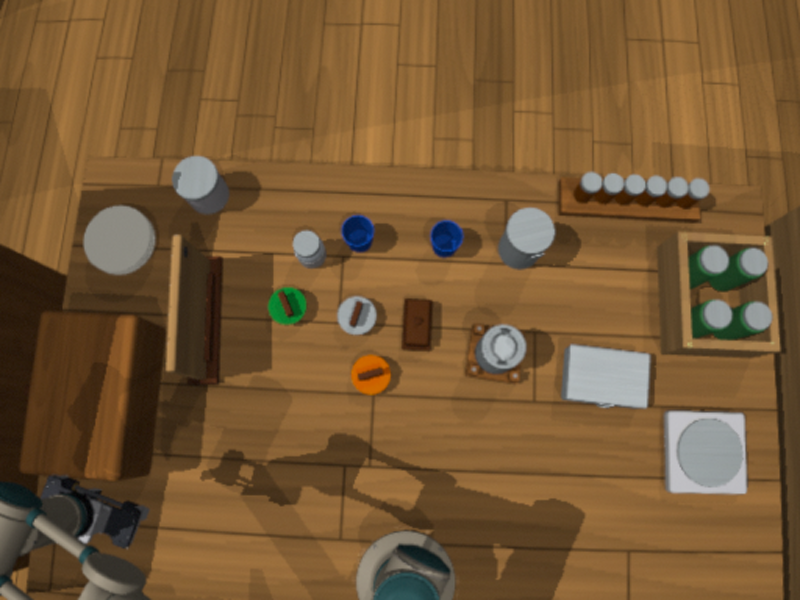

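View pics/s1.png

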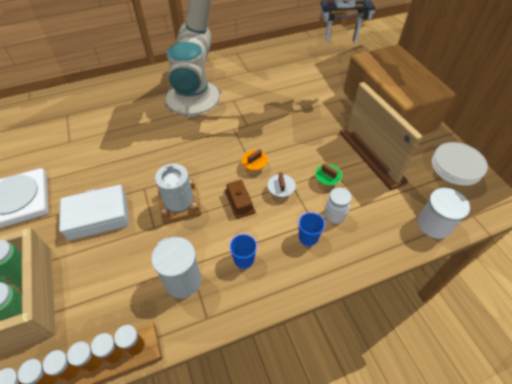

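Candidates for the lid in the 800-px top view: green (287,306), orange (371,375) and steel (357,315). Only the steel one matches, since it is a stainless flange with a dark bar. The open canister is at (502,347) and the butter dish at (417,323). The plain tins and jars are bystanders. Next I check the choice close up.

Run:
```python
from h import *
a=cv2.imread('pics/t1.png')
c1=a[182:222,208:248];c2=a[200:248,296:340]
c=np.hstack([cv2.resize(c1,(400,400),interpolation=cv2.INTER_CUBIC),cv2.resize(c2[:40,:40],(400,400),interpolation=cv2.INTER_CUBIC)])
cv2.imwrite('pics/c1.png',c)
k=.64
for n,u,v,z in [('lid',357,315,.05),('bar',357,313,.065),('mouth',502,347,.142),('cheek',480,329,.047),('cheek',516,378,.047),('c',474,374,.047),('or',371,375,.05)]: print(n,pt('t1',u*k,v*k,z))
```

```text
lid [0.56825971 0.13314825 0.05      ]
bar [0.57007062 0.13219406 0.065     ]
mouth [ 0.49842511 -0.17814322  0.142     ]
cheek [ 0.54975177 -0.14299155  0.047     ]
cheek [ 0.44396788 -0.22506256  0.047     ]
c [ 0.44876904 -0.13203398  0.047     ]
or [0.43596916 0.09436869 0.05      ]
```

View pics/c1.png

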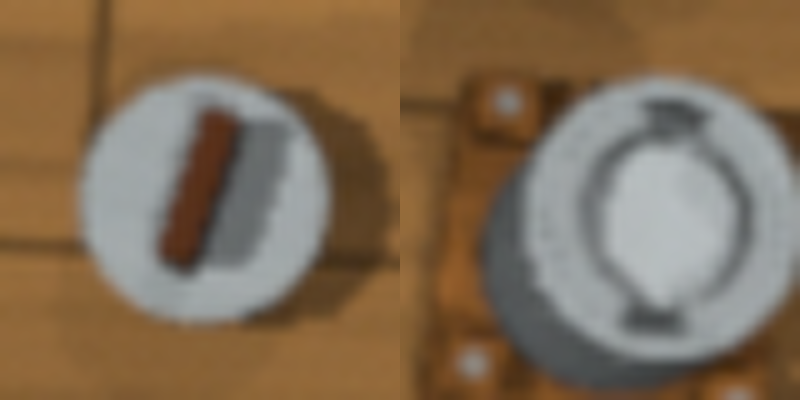

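The left crop shows a stainless flange with a dark bar running from (215,108) to (178,268), so this is the real lid. The right crop shows the open mouth with notches at (677,115) and (653,318).

Run:
```python
from h import *
def o(u,v,z,x0,y0): return pt('t1',x0+u/10-.5,y0+v/10-.5,z)
a,b=o(215,108,.065,208,182),o(178,268,.065,208,182)
print('bar',a,b,np.linalg.norm(a-b),(a+b)/2,np.degrees(np.arctan2(*(a-b)[1::-1])))
print('flange',o(204,198,.035,208,182))
a,b=o(277,115,.142,296,200),o(253,318,.142,296,200)
print('notch',a,b,np.linalg.norm(a-b),(a+b)/2,np.degrees(np.arctan2(*(a-b)[1::-1])))
print('mouth',o(262,218,.142,296,200))
print('board ends',pt('t1',178*.64,237*.64,.218),pt('t1',173*.64,370*.64,.218))
s=robot.get_state();print('tool yaw y-axis deg',np.degrees(np.arctan2(s['orientation'][1,1],s['orientation'][0,1])))
```

```text
bar [0.59844294 0.13211067 0.065     ] [0.54163426 0.14145988 0.065     ] 0.05757285005831295 [0.5700386  0.13678527 0.065     ] -9.345603594447503
flange [0.57192274 0.13649091 0.035     ]
notch [ 0.53498527 -0.18384827  0.142     ] [ 0.46845294 -0.17707744  0.142     ] 0.06687596814787718 [ 0.5017191  -0.18046286  0.142     ] -5.81083970891624
mouth [ 0.501027   -0.17946687  0.142     ]
board ends [0.68235617 0.49525917 0.218     ] [0.41217061 0.4728448  0.218     ]
tool yaw y-axis deg 74.3127172899195
```

Emit:
step_arm(targets=[[0,0,0,0,0,40,0],[0,0,0,0,0,80,0],[0,0,0.02,33,-33,90,0],[0,0,0.04,66,-66,90,0],[0,0,0.06,100,-100,90,0],[0,0,0.08,133,-133,90,0],[0,0,0.1,166,-166,90,0],[0,0,0.11,200,-200,90,0]], force=20)

```text
t: 0.9
ee_pos: [0.3562, 0.3521, 0.3172]
orientation: [[-0.987, 0.162, -0.0], [0.162, 0.987, -0.0], [0.0, -0.0, -1.0]]
wrist_force: [0.7, 0.0, 0.5]
grip_width: 0.999
grip_force: 0.0
```

Emit:
step_arm(targets=[[0,0,0,33,-33,0,0],[0,0,0,66,-66,0,0],[0,0,0,100,-100,-10,0],[0,0,0,133,-133,-30,0],[0,0,0,166,-166,-50,0],[0,0,0,190,-195,-60,0],[0,0,0,213,-217,-60,0],[0,0,0,213,-217,-60,0]])

```text
t: 1.7
ee_pos: [0.5709, 0.1334, 0.2558]
orientation: [[-0.986, 0.167, -0.001], [0.167, 0.986, -0.002], [0.001, -0.002, -1.0]]
wrist_force: [-0.3, 1.1, 0.1]
grip_width: 0.995
grip_force: 0.0
```

Run:
```python
from h import *
s=snap('wrist','w1');print(s['t'],s['ee_pos'],np.degrees(np.arctan2(s['orientation'][1,1],s['orientation'][0,1])),s['qpos'].round(1))
```

```text
1.7 [0.57086774 0.13336874 0.25575261] 80.36823724762398 [  6.4  16.   81.9  -0.1  82.1 -73.9]
```

View pics/w1.png

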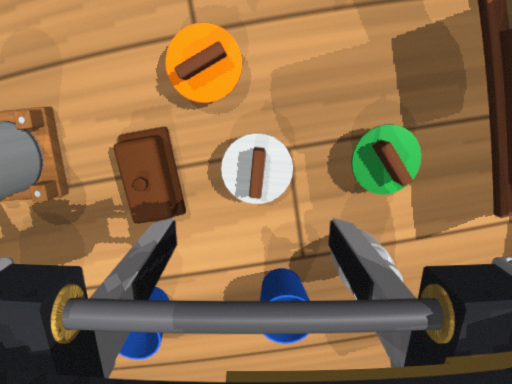

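The steel lid is at (257,170), with its bar from (258,149) to (257,197). It sits between the butter dish (150,175) and the green look-alike (387,160).

Run:
```python
from h import *
for z in (.065,):
  a,b=pt('w1',259,148.5,z),pt('w1',257,197,z)
  print(a,b,np.linalg.norm(a-b),(a+b)/2,np.degrees(np.arctan2(*(b-a)[1::-1])))
print('flange',pt('w1',257,169,.035), 'dish edge',pt('w1',167,127,.058),pt('w1',184,213,.05))
a=cv2.imread('pics/w1.png')[130:220,210:310];cv2.imwrite('pics/w1c.png',cv2.resize(a,(800,720)[:2] if 0 else (660,594),interpolation=cv2.INTER_CUBIC))
```

```text
[0.54490562 0.14461057 0.065     ] [0.59974049 0.13329698 0.065     ] 0.055989823130110535 [0.57232306 0.13895377 0.065     ] -11.657749325742627
flange [0.57347672 0.13800556 0.035     ] dish edge [0.50464982 0.04720337 0.058     ] [0.60955363 0.04136533 0.05      ]
```

View pics/w1c.png

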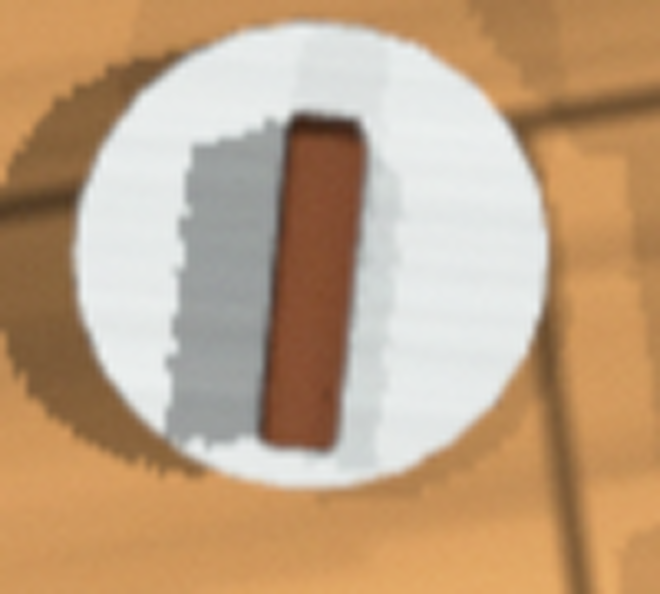

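Emit:
step_arm(targets=[[0,0,-0.076,2,3,-40,0.5],[0,0,-0.076,2,3,-80,0.5],[0,0,-0.076,2,3,-100,0.5],[0,0,-0.076,2,3,-100,0.5],[0,0,-0.076,2,3,-100,0.5],[0,0,-0.076,2,3,-100,0.5]])

```text
t: 2.35
ee_pos: [0.5714, 0.1403, 0.1594]
orientation: [[-0.972, 0.237, 0.003], [0.237, 0.972, 0.001], [-0.003, 0.001, -1.0]]
wrist_force: [0.2, 0.1, 0.4]
grip_width: 0.53
grip_force: 0.0
```

Run:
```python
from h import *
s=snap('wrist','w2');print(s['t'],s['ee_pos'],np.degrees(np.arctan2(s['orientation'][1,1],s['orientation'][0,1])),s['joint_velocities'].round(2))
```

```text
2.35 [0.57138982 0.14034349 0.15942847] 76.30199886598757 [-0.18 -0.13 -0.25 -0.14 -0.12  0.05]
```

View pics/w2.png

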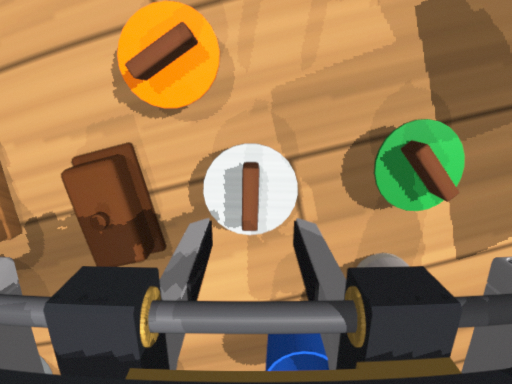

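The bar is now aligned vertically, from (251,163) to (249.5,229), between the fingers.

Run:
```python
from h import *
a,b=pt('w2',251,163,.065),pt('w2',249.5,229.5,.065)
print(a,b,np.linalg.norm(a-b),(a+b)/2,np.degrees(np.arctan2(*(b-a)[1::-1])))
print('flange',pt('w2',251,188.5,.035))
```

```text
[0.54323571 0.1460281  0.065     ] [0.59915696 0.13102852 0.065     ] 0.0578979613537062 [0.57119634 0.13852831 0.065     ] -15.014841033245606
flange [0.57198721 0.13890432 0.035     ]
```

Emit:
step_arm(targets=[[0,0,-0.022,0.5,-1.5,-40,0.5],[0,0,-0.022,0.5,-1.5,-80,0.5],[0,0,-0.022,0.5,-1.5,-99,0.5],[0,0,-0.022,0.5,-1.5,-99,0.5],[0,0,-0.022,0.5,-1.5,-99,0.5]])

```text
t: 2.9
ee_pos: [0.572, 0.1383, 0.0596]
orientation: [[-0.966, 0.259, 0.002], [0.259, 0.966, 0.0], [-0.002, 0.001, -1.0]]
wrist_force: [0.1, 0.2, 0.0]
grip_width: 0.499
grip_force: 0.0
```

Emit:
step_arm(targets=[[0,0,0,0,0,0,1],[0,0,0,0,0,0,1],[0,0,0,0,0,0,1],[0,0,0,0,0,0,1],[0,0,0,0,0,0,1],[0,0,0,0,0,0,1]], force=45)

```text
t: 3.5
ee_pos: [0.5711, 0.1382, 0.0586]
orientation: [[-0.966, 0.259, 0.0], [0.259, 0.966, 0.0], [-0.0, 0.0, -1.0]]
wrist_force: [-0.4, 0.4, 1.0]
grip_width: 0.145
grip_force: 45.0
```

Emit:
step_arm(targets=[[0,0,0,0,0,30,1],[0,0,0,0,0,70,1],[0,0,0,0,0,110,1],[0,0,0,0,0,150,1],[0,0,0.03,0,-25,190,1],[0,0,0.06,0,-60,230,1],[0,0,0.1,0,-95,240,1],[0,0,0.12,0,-125,240,1]])

```text
t: 4.3
ee_pos: [0.572, 0.0114, 0.3013]
orientation: [[-0.99, 0.14, 0.005], [0.14, 0.99, -0.001], [-0.005, -0.0, -1.0]]
wrist_force: [0.4, -0.2, -0.7]
grip_width: 0.148
grip_force: 45.0
```

Emit:
step_arm(targets=[[0,0,0.02,0,-30,0,1],[0,0,0.04,0,-60,0,1],[0,0,0.04,-5,-85,0,1],[0,0,0.04,-10,-105,0,1],[0,0,0.04,-10,-113,0,1],[0,0,0.04,-10,-113,0,1],[0,0,0.04,-10,-113,0,1],[0,0,0.04,-10,-113,0,1]])

```text
t: 5.1
ee_pos: [0.5612, -0.0988, 0.2984]
orientation: [[-0.995, 0.1, 0.0], [0.1, 0.995, 0.001], [0.0, 0.001, -1.0]]
wrist_force: [0.3, 0.7, -0.9]
grip_width: 0.145
grip_force: 45.0
```

Run:
```python
from h import *
s=snap('wrist','w3');print(s['t'],s['ee_pos'],np.degrees(np.arctan2(s['orientation'][1,1],s['orientation'][0,1])),s['joint_velocities'].round(2),s['wrist_force'],s['grip_width'],s['qpos'])
a=cv2.imread('pics/w3.png');cv2.imwrite('pics/w3b.png',cv2.resize(a,(800,600),interpolation=cv2.INTER_CUBIC))
```

```text
5.1 [ 0.56117035 -0.0987791   0.29842158] 84.23459579738785 [ 0.1  -0.08 -0.02 -0.17  0.08 -0.04] [ 0.26655359  0.67921233 -0.86905648] 0.14525269539978725 [-1.70064893e+01  1.36106277e+01  7.93487397e+01  4.22829049e-02
  8.70531434e+01 -1.01243265e+02]
```

View pics/w3b.png

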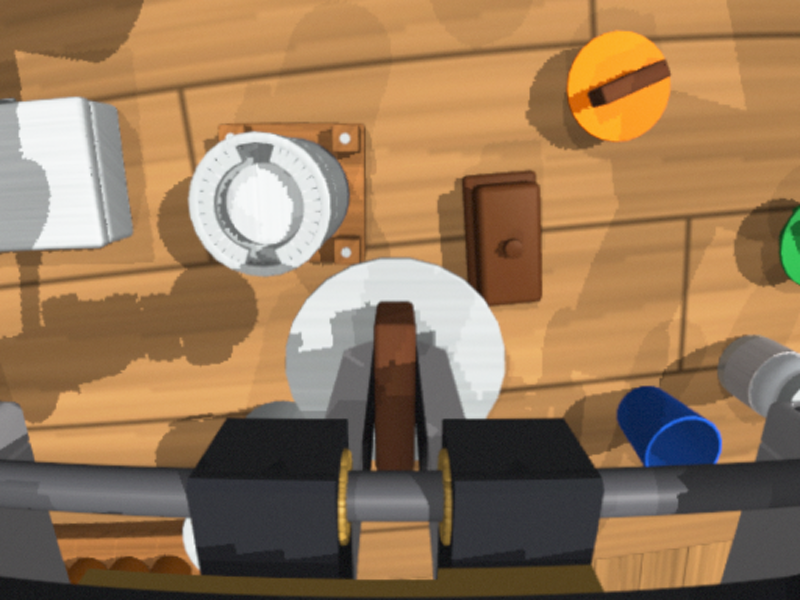

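The canister mouth is near (260,203), with notches near (255,151) and (263,256). I'll enlarge that area.

Run:
```python
from h import *
a=cv2.imread('pics/w3.png')[80:180,115:230];cv2.imwrite('pics/w3c.png',cv2.resize(a,(690,600),interpolation=cv2.INTER_CUBIC))
```

```text
(no output)
```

View pics/w3c.png

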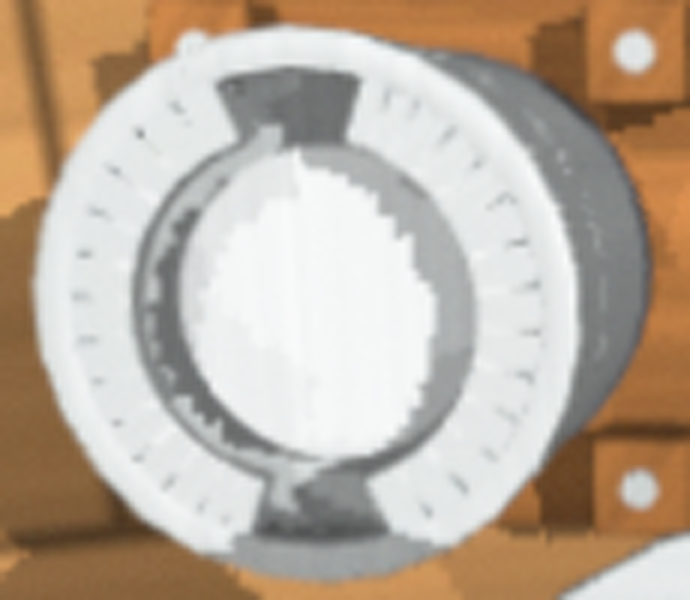

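Run:
```python
from h import *
f=lambda u,v,z=.142:pt('w3',115+(u+.5)/6-.5,80+(v+.5)/6-.5,z)
a,b=f(289,71),f(320,540)
for a,b in ((a,b),(f(217,84),f(387,535)),(f(360,77),f(252,535)),(f(35,305),f(577,305)),(f(305,28),f(305,580)),(f(135,305),f(473,305))):
  print(a[:2],b[:2],np.linalg.norm(a-b).round(4),((a+b)/2)[:2],np.degrees(np.arctan2(*(b-a)[1::-1])))
# held bar/lid check: flange predicted
h=lambda u,v,z:pt('w3',(u+.5)*.64-.5,(v+.5)*.64-.5,z)
print('flange', h(286,355,.274),h(506,355,.274))
a,b=h(395,305,.304),h(396,470,.304);print(a,b)
```

```text
[ 0.46514424 -0.17608175] [ 0.54175252 -0.18351367] 0.077 [ 0.50344838 -0.17979771] -5.5410363254497845
[ 0.46578951 -0.18810037] [ 0.54207944 -0.17193915] 0.078 [ 0.50393447 -0.18001976] 11.96068725633141
[ 0.46738586 -0.16476739] [ 0.53968532 -0.19502593] 0.0784 [ 0.50353559 -0.17989666] -22.710126072027528
[ 0.49730842 -0.22485493] [ 0.50719294 -0.13468621] 0.0907 [ 0.50225068 -0.17977057] 83.74407244238887
[ 0.45883175 -0.1724493 ] [ 0.54837582 -0.18726801] 0.0908 [ 0.50360378 -0.17985865] -9.396751687595511
[ 0.49923344 -0.20791384] [ 0.50539001 -0.15174384] 0.0565 [ 0.50231172 -0.17982884] 83.7450158988922
flange [ 0.55500809 -0.1417368   0.274     ] [ 0.56377652 -0.05473843  0.274     ]
[ 0.52997347 -0.09573346  0.304     ] [ 0.59120771 -0.10151579  0.304     ]
```

Emit:
step_arm(targets=[[0,0,0,-20,-30,0,1],[0,0,0,-40,-60,0,1],[0,0,0.005,-57.5,-81,-20,1],[0,0,0.005,-57.5,-81,-50,1],[0,0,0.005,-57.5,-81,-80,1],[0,0,0.005,-57.5,-81,-84,1],[0,0,0.005,-57.5,-81,-84,1],[0,0,0.005,-57.5,-81,-84,1]])

```text
t: 5.95
ee_pos: [0.5047, -0.1809, 0.216]
orientation: [[-0.995, 0.096, 0.002], [0.096, 0.995, -0.001], [-0.002, -0.001, -1.0]]
wrist_force: [0.1, -0.3, -0.9]
grip_width: 0.145
grip_force: 45.0
```

Run:
```python
from h import *
s=snap('wrist','w4');snap('top','t2');snap('scene','s2');print(s['t'],s['ee_pos'],np.degrees(np.arctan2(s['orientation'][1,1],s['orientation'][0,1])),s['wrist_force'],s['ft_torque'])
```

```text
5.95 [ 0.50469739 -0.18090206  0.21598636] 84.50707358280198 [ 0.06645688 -0.26786896 -0.90347908] [-0.00271315  0.00861159  0.03758958]
```

Emit:
step_arm(targets=[[0,0,0,-1,1,-5,1],[0,0,0,-1,1,-11,1],[0,0,0,-1,1,-17,1],[0,0,0,-1,1,-23,1],[0,0,0,-1,1,-26,1],[0,0,0,-1,1,-26,1]])

```text
t: 6.7
ee_pos: [0.5021, -0.1798, 0.1877]
orientation: [[-0.995, 0.097, -0.001], [0.097, 0.995, 0.001], [0.001, 0.001, -1.0]]
wrist_force: [-0.0, 0.4, -1.4]
grip_width: 0.149
grip_force: 45.0
```

Emit:
step_arm(targets=[[0,0,0,0,0,-2,1],[0,0,0,0,0,-4,1],[0,0,0,0,0,-6,1],[0,0,0,0,0,-8,1],[0,0,0,0,0,-8,1]])

```text
t: 7.2
ee_pos: [0.5026, -0.1799, 0.1809]
orientation: [[-0.995, 0.097, 0.001], [0.097, 0.995, -0.0], [-0.001, -0.0, -1.0]]
wrist_force: [-1.7, 0.3, 2.7]
grip_width: 0.145
grip_force: 45.0
```

Emit:
step_arm(targets=[[0,0,0,0,0,-3,1],[0,0,0,0,0,-6,1],[0,0,0,0,0,-9,1],[0,0,0,0,0,-9,1],[0,0,0,0,0,-9,1]])

```text
t: 7.7
ee_pos: [0.5027, -0.1799, 0.1725]
orientation: [[-0.995, 0.097, 0.001], [0.097, 0.995, -0.0], [-0.001, -0.0, -1.0]]
wrist_force: [-2.2, 1.1, 8.4]
grip_width: 0.147
grip_force: 45.0
```

Emit:
step_arm(targets=[[0,0,0,0,0,-1,1],[0,0,-0.1,0,0,-1,1],[0,0,-0.2,0,0,-1,1],[0,0,-0.3,0,0,-1,1],[0,0,-0.4,0,0,-1,1],[0,0,-0.5,0,0,-1,1],[0,0,-0.6,0,0,-1,1],[0,0,-0.7,0,0,-1,1]])

```text
t: 8.5
ee_pos: [0.5032, -0.1793, 0.1717]
orientation: [[-0.696, 0.718, 0.002], [0.718, 0.696, 0.001], [-0.001, 0.002, -1.0]]
wrist_force: [-1.8, 3.3, 9.4]
grip_width: 0.148
grip_force: 45.0
```

Run:
```python
from h import *
s=robot.get_state();print(s['t'],s['ee_pos'],np.degrees(np.arctan2(s['orientation'][1,1],s['orientation'][0,1])),s['wrist_force'],s['ft_torque'],s['qpos'])
```

```text
8.5 [ 0.50324426 -0.17928661  0.17173542] 44.12108750206958 [-1.82217092  3.27726564  9.3573216 ] [0.53281756 0.28429898 0.1252991 ] [-27.14312711  14.4402844   96.44261554   0.10759321  69.01166676
 -71.30258358]
```

Emit:
step_arm(targets=[[0,0,-0.06,0,0,0,1],[0,0,-0.12,0,0,0,1],[0,0,-0.17,0,0,0,1],[0,0,-0.2,0,0,0,1],[0,0,-0.22,0,0,0,1],[0,0,-0.22,0,0,0,1]])

```text
t: 9.1
ee_pos: [0.5031, -0.1795, 0.1717]
orientation: [[-0.526, 0.85, 0.002], [0.85, 0.526, 0.0], [-0.001, 0.002, -1.0]]
wrist_force: [-0.8, 2.6, 8.9]
grip_width: 0.146
grip_force: 45.0
```

Run:
```python
from h import *
s=robot.get_state();print(s['t'],s['ee_pos'],np.degrees(np.arctan2(s['orientation'][1,1],s['orientation'][0,1])),s['wrist_force'],s['ft_torque'])
```

```text
9.1 [ 0.50310143 -0.17945581  0.1717424 ] 31.75033374963357 [-0.84574047  2.56675937  8.91274916] [0.45285375 0.30795699 0.15664773]
```

Emit:
step_arm(targets=[[0,0,-0.03,0,0,0,1],[0,0,-0.05,0,0,0,1],[0,0,-0.05,0,0,0,1]])

```text
t: 9.4
ee_pos: [0.503, -0.1795, 0.1717]
orientation: [[-0.485, 0.875, 0.002], [0.875, 0.485, -0.0], [-0.001, 0.002, -1.0]]
wrist_force: [-0.7, 2.4, 8.4]
grip_width: 0.147
grip_force: 45.7
```

Run:
```python
from h import *
s=robot.get_state();print(s['t'],s['ee_pos'],np.degrees(np.arctan2(s['orientation'][1,1],s['orientation'][0,1])),s['wrist_force'],s['ft_torque'],s['qpos'][5])
```

```text
9.4 [ 0.50297869 -0.1795025   0.17174369] 28.99463497335289 [-0.65669658  2.35469302  8.42992386] [0.44257453 0.35689694 0.78259064] -56.14705736636225
```

Emit:
step_arm(targets=[[0,0,0.02,0,0,2,1],[0,0,0.03,0,0,4,1],[0,0,0.03,0,0,5,1],[0,0,0.03,0,0,6,1],[0,0,0.03,0,0,6,1],[0,0,0.03,0,0,6,1]])

```text
t: 10.0
ee_pos: [0.5028, -0.1795, 0.1766]
orientation: [[-0.509, 0.861, 0.001], [0.861, 0.509, 0.001], [0.0, 0.001, -1.0]]
wrist_force: [3.5, 2.2, -3.4]
grip_width: 0.146
grip_force: 45.2
```

Run:
```python
from h import *
s=robot.get_state();print(s['t'],s['ee_pos'],np.degrees(np.arctan2(s['orientation'][1,1],s['orientation'][0,1])),s['wrist_force'],s['ft_torque'],s['qpos'][5])
```

```text
10.0 [ 0.50282125 -0.17954057  0.17663438] 30.603320547944616 [ 3.45437345  2.20484923 -3.39966816] [ 0.53128812 -0.59103623  0.60281921] -57.78267516357911
```

The lid is at lock height and the collar holds it down, so I release it and retreat.

Emit:
step_arm(targets=[[0,0,0,0,0,-1,1],[0,0,0,0,0,-1,0.6],[0,0,0,0,0,-1,0.6],[0,0,0,0,0,-1,0.6],[0,0,0,0,0,-1,0.6],[0,0,0,0,0,15,0.6],[0,0,0,0,0,50,0.6],[0,0,0,0,0,95,0.6]])

```text
t: 10.8
ee_pos: [0.501, -0.1796, 0.2707]
orientation: [[-0.509, 0.861, -0.005], [0.861, 0.509, 0.002], [0.004, -0.003, -1.0]]
wrist_force: [1.5, 0.5, -0.3]
grip_width: 0.401
grip_force: 0.0
```

Emit:
step_arm(targets=[[0,0,0,0,0,30,0.6],[0,0,0,-20,20,30,0.6],[0,0,0,-20,20,30,0.6],[0,0,0,-20,20,30,0.6]])

```text
t: 11.2
ee_pos: [0.4823, -0.16, 0.3015]
orientation: [[-0.509, 0.861, 0.0], [0.861, 0.509, -0.001], [-0.001, -0.0, -1.0]]
wrist_force: [-0.4, 0.1, -0.1]
grip_width: 0.399
grip_force: 0.0
```

Run:
```python
from h import *
s=snap('wrist','w5');snap('scene','s5');print(s['t'],s['ee_pos'],s['wrist_force'],s['grip_width'])
a=cv2.imread('pics/w5.png');b=cv2.imread('pics/s5.png')[130:250,120:280]
p=np.zeros((400,800,3),np.uint8);p[:300,:400]=cv2.resize(a,(400,300));p[:300,400:]=cv2.resize(b,(400,300),interpolation=cv2.INTER_CUBIC);cv2.imwrite('pics/f.png',p[:300])
```

```text
11.2 [ 0.48225388 -0.15999984  0.30145419] [-0.44093028  0.09488557 -0.05441565] 0.39937038972125255
```

View pics/f.png

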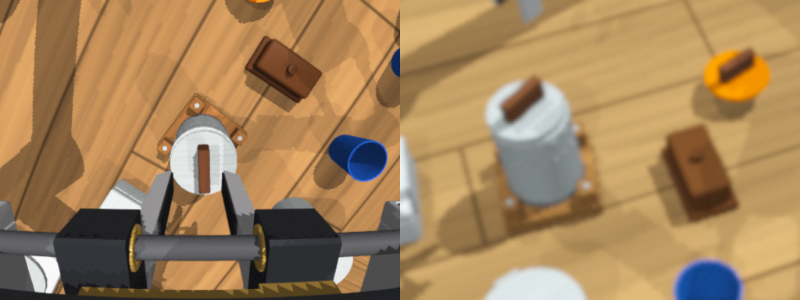

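The lid sits level on the canister, with its bar at (203,168) still at the stop angle. The butter dish and the other things are where they were.

```bash
python3 -c "
from rig import robot
print(robot.job_done())"
```

```text
the job is handed in; nothing more can be done
None
```

The canister is closed: the lid went into the notches, was pushed down and turned clockwise to the stop, and stayed locked and level after release; I handed the job in at about 11 s and moved nothing else.

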